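# Sort two look-alike screw canisters by their weight

### The arm

A 7-joint arm with a two-finger parallel gripper is mounted at the origin on a cart in front of the work surface, level with it; the furniture and walls round the work are solid. World frame = base frame: x ahead of the robot, y to its left, z up, the work surface at z = 0. Lengths are in mm, angles in degrees, forces in N, time in s.
With the tool pointing down it reaches from about 425 to 875 mm from the base axis. Payload 9.9 kg.
Tool frame: the origin (TCP) lies at the very end of the fingers, on their centre line; the grasp point (between the pads) lies behind it (arm.grip_depth is the z of the grasp point in the tool frame, in mm); z points along the fingers, y is the line along which they close (so a half turn about z gives the same grasp; the last joint's range is limited). The gripper opens to 85 mm and grips with 20 to 120 N. Pads are 22 mm wide; open, the fingers measure 114 mm over their backs; the gripper's body (76 mm by 85 mm) begins 54 mm behind the grasp point. The pads swing forward as they close: fully open they stand 13 mm farther back than shut.
Start: joints at [68.766, 32.985, 1.427, 82.34, -0.859, 64.687, -3.237], TCP at [190.951, -647.43, 204.189] pointing down, gripper open.
Joint ranges: [-157.87, 157.87], [-19.46, 123.44], [-87.15, 90], [11.01, 140.99], [-62.26, 242.26], [9.8, 113.94], [-161.44, 161.44]. Speed limits (degrees/s): [127.2, 127.2, 172.46, 172.46, 180, 180, 180].

### API

Orientations are given as [roll, pitch, yaw] about the fixed x, y, z axes, in that order (R = Rz(yaw) Ry(pitch) Rx(roll)).
In Python, from bench import arm, set_gripper, cams, ticket gives the robot as it stands. The module is installed in compiled form; this text tells all that it offers. Calls block until the motion is done:
- arm.movep(position, orientation): joint-space move of the TCP to a pose.
- arm.move_l(position, frame=None, v=150, guard=None): straight line of the TCP; frame=None keeps the orientation; v is the mean speed in mm/s. With guard (N) it stops when the force on the tool has changed by that much, and returns True; else False.
- arm.movej(angles): joint-space move.
- set_gripper(opening): opening from 0.0 (shut) to 1.0 (fully open); the grip force is fixed at half the most; returns when the fingers have stopped.
- arm.pause(seconds).
- arm.solve_ik(position, orientation): joint angles nearest the present ones, or None.
- arm.get_obs(): the state.
- cams.get_image(name): name is "scene" or "side" or "wrist"; returns a dict with "image" (400x640x3 uint8, red, green, blue), "depth" (400x640 float32, mm along the optical axis (not along the pixel's ray), 0 where there is no reading), "fov_y" (degrees; the focal length in pixels is half the picture's height over the tangent of half this angle, whatever the lens; pixels are square), "cx", "cy" (the principal point, pixels), "dist_coeffs" ([k1, k2, p1, p2, k3] as OpenCV has them; the pictures are not rectified), "R" (3x3) and "t" (3): a world point X has camera coordinates R X + t. Camera axes: x right, y down, z forward; pixel columns grow to the right and rows downward; lengths in mm; the calibration is good to about 2 mm. A picture is of the moment at which its call begins.
A pose or a line that the arm cannot do raises arm.IKError and nothing moves.
- ticket.close_job(): hands the job in; it is judged then, once.
The state is a dict: "clock": time; "qpos": joint angles; "joint_vel": joint speeds; "tau": joint torques, N m; "position": TCP position; "tcp_rot": TCP orientation; "wrist_force": force on the tool from outside, world axes, zero at the start; "torque": the same for the moment, N m; "width": opening from 0.0 (shut) to 1.0 (fully open); "grasp_force": force on a finger pad.
Only numpy, scipy, OpenCV 4.12 (cv2) and the standard library are available. Lean on these libraries where they do the work, as an engineer would, in place of code of your own. Each camera call takes 0.05 s, during which the arm holds its last target. There are 200 camera calls.

### The job

The two closed screw canisters on the open bench look alike, and each may be empty, half full or full: lift each one to feel its weight. Set a full one in the tall plywood box, a half-full one in the low plywood bin, an empty one in the shallow metal tray. Set them down gently, standing upright, and leave the tape roll, the turned knob and the cleaning block where they are.

Things in the scene. Friction and masses are not known exactly. Their poses are not given: they have to be found in the camera images.
- canister_a: white plastic screw canister, closed, upright cylinder 40 mm in diameter and 52 mm high, the cap does not come off; origin at the centre of its underside, z up. By sight nothing tells what is in it: empty (whole canister about 0.09 kg), half full (0.30 to 0.40 kg) or full (0.64 to 0.86 kg), differing from run to run; the load inside may shift by a few mm. A third like it stands far back inside the hood and is no part of the job
- canister_b: white plastic screw canister, closed, upright cylinder 40 mm in diameter and 52 mm high, the cap does not come off; origin at the centre of its underside, z up. As canister_a, but never with the same contents as it in one run
- tall_box: tall open plywood box for the full canister, fixed to the bench: outside 108 (x) x 66 (y) x 58 mm, walls and floor 5 mm, inside 98 x 56 mm, wooden corner posts. Origin at the centre of its underside, z up
- tall_box_floor (a point): centre of the inner floor of the tall box, 5 mm above the bench, axes as the box. Note for all moves: the standing white sign board, its two wooden posts and the hanging grey hose that pictures show in front of the bench are not solid: nothing can be hit there
- low_bin: low open plywood bin for the half-full canister, fixed: outside 108 (x) x 66 (y) x 32 mm, walls and floor 5 mm, inside 98 x 56 mm, small steel plate on its -x face. Origin at the centre of its underside, z up
- low_bin_floor (a point): centre of the inner floor of the low bin, 5 mm above the bench, axes as the bin. Solid and near: the black extractor fan on the hood wall behind the canisters (180 to 400 mm above the bench, its front about 80 mm behind the farthest canister) and the green saw column at the robot's left (over 720 mm up)
- metal_tray: shallow steel tray for the empty canister, fixed: outside 108 (x) x 66 (y) x 18 mm, walls and floor 4 mm, rolled rim 6 mm thick (top at 21 mm). Origin at the centre of its underside, z up
- metal_tray_floor (a point): centre of the inner floor of the tray, 4 mm above the bench, axes as the tray
- tape_roll: bystander: roll of masking tape lying flat, 100 mm across, 25 mm high; origin at the centre of its underside
- knob_blank: bystander: turned beech knob, 44 mm across, 52 mm high; origin at the centre of its underside
- crepe: bystander: rubber cleaning block 36 x 145 x 34 mm lying on the bench; origin at the centre of its underside, long along its y

How it is judged:
By the outcome, as a careful person would: the job done as asked, in the order asked, and still so for the second after the job is handed in, with the robot touching nothing.
It also fails if it takes over 45 s, if anything falls off the work surface, if the arm or the gripper's body presses on something with over 40 N, if the wrist force passes 120 N, or if a joint passes its speed limit or range.

## Working session

There is one attempt and no reset: what is moved stays moved. The work goes in short steps, each a Python script; the robot and the scene stay as the last script left them, time stands still between calls to the robot, and variables do not carry over. Pictures are saved under pics/ and viewed, at most 10 in all, crops included, and the job is handed in when it is done.

```bash
mkdir -p pics; python3 - <<'E'
from bench import arm,cams
import cv2,numpy as np,pickle
D={}
for n in("scene","side"):
    d=cams.get_image(n);D[n]=d
    cv2.imwrite(f"pics/{n}0.png",d["image"][:,:,::-1])
    print(n,d["fov_y"],d["cx"],d["cy"],d["dist_coeffs"],(-np.array(d["R"]).T@d["t"]).round(),np.array(d["R"]).round(2).tolist(),(d["depth"]>0).mean())
pickle.dump(D,open("d0.pkl","wb"))
print(arm.get_obs(),arm.grip_depth)
E
```

```text
scene 55.1663641062241 321.53655864713727 201.01021047814584 [0.00354223 0.         0.         0.         0.        ] [ 469. -468.  778.] [[1.0, -0.07, -0.02], [-0.07, -0.81, -0.59], [0.03, 0.59, -0.81]] 0.9958828125
side 43.31081920312451 310.1772190177488 197.66741597078126 [-0.03026824  0.          0.          0.          0.        ] [ 454. 1220.  537.] [[-1.0, -0.01, 0.0], [-0.0, 0.39, -0.92], [0.01, -0.92, -0.39]] 0.99590625
{'clock': 0.1, 'qpos': array([68.76557204, 33.02829097,  1.42119332, 82.3800169 , -0.85950802,
       64.68631094, -3.2366904 ]), 'joint_vel': array([ 0.03813132, -0.09191741, -0.00474744, -0.09024723, -0.02399957,
       -0.03536258, -0.06249854]), 'tau': array([ 5.92382887e-03, -7.67308831e+01,  2.25779146e+00, -2.86610448e+01,
        1.58305024e-02,  8.72243196e-03, -6.92929507e-05]), 'position': array([ 190.8627317 , -647.00384645,  203.43256928]), 'tcp_rot': array([-1.79915951e+02,  2.88706004e-03,  1.64374724e+01]), 'wrist_force': array([-0.29928342, -0.03649362, -0.29458697]), 'torque': array([ 0.0196778 ,  0.04519634, -0.01879747]), 'grasp_force': 0.0, 'width': 1.000249488602831} -18.700000000000003
```

View pics/scene0.png

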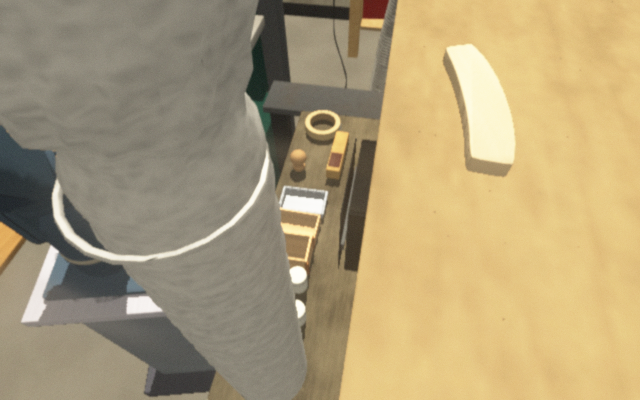

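View pics/side0.png

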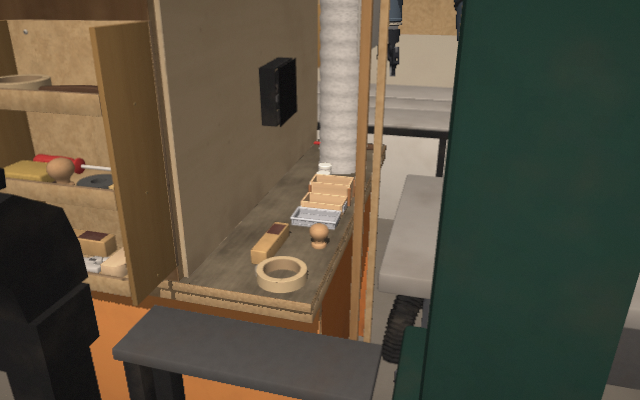

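The scene view shows two canister caps at about (298,280) and (299,312), both partly behind the hose. The bins are at about (300,247) and (300,222), the tray at (303,200), the knob at (298,160), the block at (338,155) and the tape at (323,125). In the side view, the tray is at (317,217), the bins at (325,203) and (331,187), and one canister is at (325,170) by the hose. I'll get rough positions by ray casting, then look with the wrist camera.

```bash
cat >h.py <<'E'
import numpy as np,cv2
def K(d):
    f=200/np.tan(np.radians(d["fov_y"])/2)
    return np.array([[f,0,d["cx"]],[0,f,d["cy"]],[0,0,1.]])
def rays(d,px):
    u=cv2.undistortPoints(np.array(px,float).reshape(-1,1,2),K(d),np.array(d["dist_coeffs"],float)).reshape(-1,2)
    return np.c_[u,np.ones(len(u))]
def onz(d,px,z):
    R=np.array(d["R"]);c=-R.T@d["t"];w=rays(d,px)@R
    return c+w*((z-c[2])/w[:,2])[:,None]
def bydepth(d,px):
    R=np.array(d["R"]);r=rays(d,px)
    z=np.array([d["depth"][int(v),int(u)] for u,v in px])
    return (r*z[:,None]-d["t"])@R
E
python3 - <<'E'
import pickle
from h import *
D=pickle.load(open("d0.pkl","rb"))
s=D["scene"]
px=[(298,274),(301,308),(300,253),(300,224),(305,205),(298,157),(338,150),(310,120)]
print(np.c_[bydepth(s,px),].round())
px=[(325,167),(331,187),(325,203),(317,217),(319,232),(278,228)]
print(bydepth(D["side"],px).round())
from bench import arm
for p in([430,-150,330],[430,0,330],[430,-300,330],[480,-150,300]):
    for y in(90,-90,0,180):
        q=arm.solve_ik(p,[180,0,y]);print(p,y,None if q is None else np.round(q))
E
```

```text
[[ 433. -122.   49.]
 [ 436. -197.   53.]
 [ 437.  -49.    3.]
 [ 441.   29.    4.]
 [ 455.   84.    2.]
 [ 445.  204.   48.]
 [ 552.  234.   32.]
 [ 485.  370.   21.]]
[[ 423. -174.   49.]
 [ 410.  -22.   46.]
 [ 427.   52.   32.]
 [ 447.   73.    2.]
 [ 443.  235.   42.]
 [ 535.  199.   33.]]
[430, -150, 330] 90 [ 37.   9. -28. 100.   5.  71.   8.]
[430, -150, 330] -90 [ -41.   22.   79.  102.  -22.   74. -137.]
[430, -150, 330] 0 [ 23.   8. -11. 101.   2.  71. -79.]
[430, -150, 330] 180 [ 51.  11. -46. 100.   9.  72.  93.]
[430, 0, 330] 90 [ 26.   8. -37. 103.   5.  71. -12.]
[430, 0, 330] -90 [ -66.   17.   79.  105.  -18.   72. -161.]
[430, 0, 330] 0 [  18.    7.  -28.  103.    3.   71. -101.]
[430, 0, 330] 180 [ 43.  11. -59. 103.   9.  72.  72.]
[430, -300, 330] 90 [ 46.  16. -22.  92.   6.  73.  23.]
[430, -300, 330] -90 [  13.   16.   23.   93.   -6.   73. -143.]
[430, -300, 330] 0 [ 30.  15.  -0.  93.   0.  73. -60.]
[430, -300, 330] 180 [ 61.  18. -43.  92.  13.  75. 106.]
[480, -150, 300] 90 [ 33.  15. -28.  98.   7.  69.   4.]
[480, -150, 300] -90 [ -35.   31.   78.  100.  -31.   75. -130.]
[480, -150, 300] 0 [ 19.  14. -10.  98.   2.  68. -81.]
[480, -150, 300] 180 [ 47.  18. -47.  98.  14.  71.  87.]
```

```bash
python3 - <<'E'
from bench import arm,cams
from h import *
import pickle
arm.move_l([320,-360,320],[180,0,90],v=250)
arm.move_l([430,-130,340],[180,0,90],v=250)
d1=cams.get_image("wrist")
arm.move_l([430,0,340],[180,0,90],v=250)
d2=cams.get_image("wrist");d3=cams.get_image("scene")
pickle.dump((d1,d2,d3),open("d1.pkl","wb"))
cv2.imwrite("pics/w1.png",d1["image"][:,:,::-1]);cv2.imwrite("pics/w2.png",d2["image"][:,:,::-1])
o=arm.get_obs();print(o["clock"],o["position"],o["wrist_force"],o["qpos"],(-np.array(d2["R"]).T@d2["t"]))
E
```

```text
3.5833 [429.9711814   -1.49676972 339.85413552] [-0.1279232   0.37876592 -0.19427255] [ 26.43509205   7.2232956  -37.06201508 101.95750685   4.5818019
  72.34408598 -11.94186711] [429.82342984  83.40143183 510.74576977]
```

View pics/w1.png

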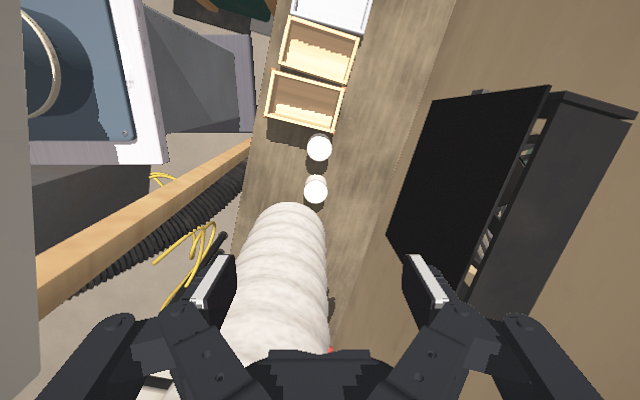

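View pics/w2.png

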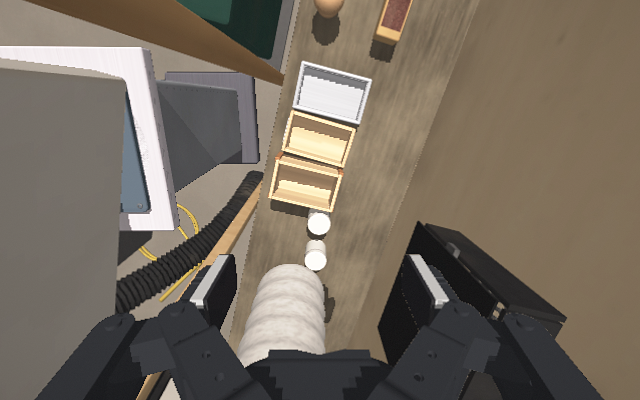

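w1 and w2 show the two canister tops (w2: (319,223) and (315,260)), the tall box at (306,185), the low bin at (320,138) and the tray at (333,92). All three containers are turned about -12°. The hose's end isn't solid. I'll fit them from the depth points.

```bash
cat >>h.py <<'E'
def cloud(d):
    v,u=np.mgrid[0:400,0:640]
    r=rays(d,np.c_[u.ravel(),v.ravel()])
    return ((r*d["depth"].reshape(-1,1)-d["t"])@np.array(d["R"])).reshape(400,640,3)
def comps(d,zlo,zhi,box,amin=25):
    P=cloud(d);x,y,z=P[...,0],P[...,1],P[...,2]
    m=((z>zlo)&(z<zhi)&(x>box[0])&(x<box[1])&(y>box[2])&(y<box[3])).astype(np.uint8)
    n,l,s,_=cv2.connectedComponentsWithStats(m)
    for i in range(1,n):
        if s[i,4]>=amin:
            Q=P[l==i];r=cv2.minAreaRect(Q[:,:2].astype(np.float32))
            print((zlo,zhi),s[i,4],np.round(r[0],1),np.round(r[1],1),round(r[2],1),"z",np.median(Q[:,2]).round(1),"cen",Q.mean(0).round(1))
E
python3 - <<'E'
import pickle
from h import *
for d in pickle.load(open("d1.pkl","rb"))[:2]:
    print("--"); B=(340,540,-260,200)
    comps(d,46,56,(340,540,-260,-85)); comps(d,54,63,B); comps(d,26,37,B); comps(d,15,25,B)
E
```

```text
--
(46, 56) 490 [ 429.  -121.9] [38.8 38.2] 46.8 z 52.9 cen [ 428.9 -121.6   52.8]
(46, 56) 433 [ 422.4 -194. ] [38.8 38.6] 34.4 z 53.0 cen [ 422.4 -193.2   52.7]
(46, 56) 72 [ 390.5 -236. ] [16.5 84.7] 70.8 z 51.5 cen [ 388.8 -232.7   51. ]
(54, 63) 822 [405.9 -52.3] [ 65.8 107.9] 76.2 z 59.1 cen [404.6 -50.5  59. ]
(54, 63) 25 [ 357.  -227.4] [35.5  2.8] 14.0 z 59.3 cen [ 359.1 -226.7   58.6]
(54, 63) 46 [ 405.7 -238. ] [ 7.7 61.4] 57.4 z 59.4 cen [ 402.9 -234.8   58.8]
(26, 37) 962 [427.1  20.2] [ 67.  109.4] 74.0 z 32.9 cen [426.2  22.9  32.6]
(26, 37) 35 [359.2 -37.1] [46.8  0.6] 76.0 z 31.9 cen [359.7 -35.5  32.2]
(26, 37) 33 [ 422.6 -179.9] [34.5 10.4] 0.1 z 31.3 cen [ 423.5 -178.1   30.8]
(26, 37) 183 [ 389.  -235.7] [21.1 95.1] 72.7 z 31.7 cen [ 389.3 -232.7   31.7]
(15, 25) 634 [446.   76.7] [ 46.3 115.4] 77.0 z 21.2 cen [451.7  63.1  21.1]
(15, 25) 112 [432.4  36.9] [21.9 98.1] 73.2 z 20.4 cen [425.8  47.6  20.2]
(15, 25) 26 [ 422.7 -178.7] [ 7.9 31.6] 88.2 z 19.4 cen [ 423.4 -177.7   19.6]
(15, 25) 52 [ 390.  -232.7] [14.  79.5] 72.5 z 19.0 cen [ 388.1 -229.4   19.6]
--
(
[... 1010 characters left out ...]
212 [ 389.2 -235.7] [22.1 96.1] 73.3 z 31.8 cen [ 387.5 -232.1   31.7]
(15, 25) 31 [525.4 166.9] [ 1.2 29.6] 72.6 z 20.6 cen [525.2 167.2  20.4]
(15, 25) 1042 [449.1  90.6] [ 71.7 113.8] 76.3 z 21.4 cen [449.1  92.4  21. ]
(15, 25) 33 [ 3.956e+02 -1.000e-01] [ 1.8 47.3] 71.9 z 20.3 cen [3.953e+02 1.000e-01 2.010e+01]
(15, 25) 31 [444.5 -14.3] [ 4.4 47.2] 78.8 z 19.7 cen [446.5 -14.4  19.7]
(15, 25) 82 [417.7 -21. ] [  3.3 103.2] 77.9 z 20.3 cen [418.4 -21.1  20.1]
(15, 25) 100 [399.  -79.5] [ 5.9 98.3] 72.8 z 20.6 cen [397.7 -78.9  20.4]
(15, 25) 50 [ 421.2 -180.4] [36.4 12.8] 4.5 z 19.4 cen [ 422.6 -178.4   20. ]
(15, 25) 98 [ 386.7 -234. ] [19.1 91.4] 74.9 z 19.9 cen [ 384.  -229.8   19.9]
```

```bash
python3 - <<'E'
import pickle
from h import *
from bench import arm
P=cloud(pickle.load(open("d1.pkl","rb"))[0])
n=np.array([.966,-.259])
F=P.reshape(-1,3);F=F[(F[:,2]>185)&(F[:,2]<400)&(F[:,0]>440)&(F[:,1]>-260)]
U=P[:330,380:].reshape(-1,3);U=U[(U[:,2]>185)&(U[:,2]<395)]
s=U[:,:2]@n; i=np.argsort(s)[:2000:300]; print("fan",U[i].round(),s[i].round(), "can",np.array([422.4,-193.5])@n)
for p in([422.4,-193.7],[428.8,-122],[405.9,-52.3],[411.7,-53.8],[415.6,-54.7],[427.2,20],[448.8,90.6]):
    for z in (14,19,120):
        for y in(75,-105):
            q=arm.solve_ik(p+[z],[180,0,y]);print(p,z,y,None if q is None else np.round(q))
E
```

```text
fan [[ 472. -119.  395.]
 [ 472. -132.  392.]
 [ 531.  -88.  238.]
 [ 527. -104.  259.]
 [ 522. -120.  256.]
 [ 533.  -80.  356.]
 [ 510. -168.  252.]] [486. 490. 535. 536. 536. 536. 536.] can 458.15489999999994
[422.4, -193.7] 14 75 [ 32.  33. -19. 125.  24.  26. -21.]
[422.4, -193.7] 14 -105 [ 50.  38. -47. 124.  48.  37. 134.]
[422.4, -193.7] 19 75 [ 32.  32. -20. 125.  24.  26. -21.]
[422.4, -193.7] 19 -105 [ 50.  38. -47. 124.  47.  38. 135.]
[422.4, -193.7] 120 75 [ 37.  23. -25. 119.  14.  41. -12.]
[422.4, -193.7] 120 -105 [ 56.  29. -54. 118.  31.  48. 149.]
[428.8, -122] 14 75 [ 24.  32. -20. 128.  26.  24. -33.]
[428.8, -122] 14 -105 [ 41.  37. -47. 127.  49.  36. 123.]
[428.8, -122] 19 75 [ 24.  31. -20. 127.  26.  25. -32.]
[428.8, -122] 19 -105 [ 42.  37. -48. 127.  48.  37. 124.]
[428.8, -122] 120 75 [ 30.  22. -27. 121.  15.  40. -22.]
[428.8, -122] 120 -105 [ 49.  28. -56. 121.  32.  47. 139.]
[405.9, -52.3] 14 75 [ 16.  31. -21. 133.  31.  21. -47.]
[405.9, -52.3] 14 -105 [ 32.  35. -46. 132.  51.  32. 111.]
[405.9, -52.3] 19 75 [ 16.  30. -22. 132.  30.  22. -46.]

[... 879 characters left out ...]
.  45. 130.]
[427.2, 20] 14 75 [  7.  31. -23. 130.  30.  23. -56.]
[427.2, 20] 14 -105 [ 24.  37. -49. 129.  52.  36. 101.]
[427.2, 20] 19 75 [  7.  31. -23. 130.  30.  24. -55.]
[427.2, 20] 19 -105 [ 25.  37. -50. 129.  51.  37. 101.]
[427.2, 20] 120 75 [ 16.  21. -33. 123.  18.  40. -44.]
[427.2, 20] 120 -105 [ 33.  27. -59. 123.  33.  47. 119.]
[448.8, 90.6] 14 75 [ -0.  33. -24. 126.  30.  27. -63.]
[448.8, 90.6] 14 -105 [ 17.  40. -51. 125.  51.  40.  94.]
[448.8, 90.6] 19 75 [ -0.  33. -25. 125.  29.  27. -63.]
[448.8, 90.6] 19 -105 [ 17.  39. -52. 125.  50.  40.  95.]
[448.8, 90.6] 120 75 [  8.  24. -35. 119.  20.  42. -55.]
[448.8, 90.6] 120 -105 [ 25.  31. -61. 119.  36.  51. 108.]
```

```bash
cat >>h.py <<'E'
from bench import arm,set_gripper,cams
O=[180,0,75]
def wz(n=8):
    a=[]
    for _ in range(n): arm.pause(.05);o=arm.get_obs();a.append(o["wrist_force"])
    return np.mean(a,0)
def pick(x,y):
    arm.move_l([x,y,110],O,v=250); set_gripper(.72); arm.pause(.2); w0=wz()
    print("down stop",arm.move_l([x,y,14],O,v=120,guard=12))
    set_gripper(0); o=arm.get_obs();print("grip",o["width"],o["grasp_force"],o["position"])
    arm.move_l([x,y,30],O,v=60); arm.move_l([x,y,120],O,v=150); arm.pause(.3); w=wz()
    print("dF",(w-w0).round(2),"kg",-(w-w0)[2]/9.81,"width",arm.get_obs()["width"],"t",arm.get_obs()["clock"])
E
python3 - <<'E'
from h import *
pick(428.8,-122)
E
```

```text
down stop False
grip 0.43331307101163496 58.89145981287584 [ 429.37363385 -122.19926212   14.9325045 ]
dF [-0.34 -0.3  -1.25] kg 0.1270769898353861 width 0.43068332710256524 t 8.9083
```

```bash
cat >>h.py <<'E'
def place(x,y,floor,guard,o):
    arm.move_l([x,y,130],O,v=250); arm.move_l([x,y,26+floor],O,v=120); arm.pause(.2)
    w=wz(4)
    t=arm.move_l([x,y,10+floor],O,v=18,guard=guard)
    print("touch",t,arm.get_obs()["position"],(wz(3)-w).round(2))
    set_gripper(o); print("open",arm.get_obs()["width"])
    arm.move_l([x,y,50+floor],O,v=80); arm.move_l([x,y,130],O,v=200)
    print("t",arm.get_obs()["clock"])
E
python3 - <<'E'
from h import *
place(448.6,90.6,4,3,.62)
E
```

```text
touch True [448.61029806  90.53257939  19.01058024] [ 0.09 -0.57  6.3 ]
open 0.6199344496506044
t 13.5083
```

```bash
python3 - <<'E'
from h import *
d=cams.get_image("wrist");comps(d,50,63,(390,500,50,150))
arm.move_l([428,-60,150],O,v=300)
pick(422.4,-193.7)
E
```

```text
(50, 63) 1483 [448.5  90.6] [38.8 38.9] 83.2 z 57.0 cen [448.8  91.9  56.8]
down stop False
grip 0.4281341644097596 58.81268474156968 [ 423.28997967 -194.06927826   15.11930395]
dF [-0.19  0.08 -7.52] kg 0.7666325407358023 width 0.4260329732589391 t 18.95
```

```bash
python3 - <<'E'
from h import *
place(407,-52.3,5,4,.57)
arm.move_l([430,-130,340],[180,0,90],v=250)
d=cams.get_image("wrist");cv2.imwrite("pics/w3.png",d["image"][:,:,::-1])
comps(d,50,63,(340,520,-90,150))
print(arm.get_obs()["clock"])
E
```

```text
touch True [407.0138369  -52.323272    20.17369748] [-0.57  1.03 16.13]
open 0.5698409858767558
t 23.2083
(50, 63) 162 [447.4  75.2] [ 8.7 32.3] 88.5 z 56.4 cen [447.7  75.5  55.9]
(50, 63) 859 [406.  -52.2] [ 71.1 112.7] 76.2 z 58.8 cen [401.8 -47.7  58.2]
(50, 63) 572 [405.8 -52.3] [38.3 37.2] 89.7 z 58.1 cen [406.1 -52.8  58. ]
24.3083
```

View pics/w3.png

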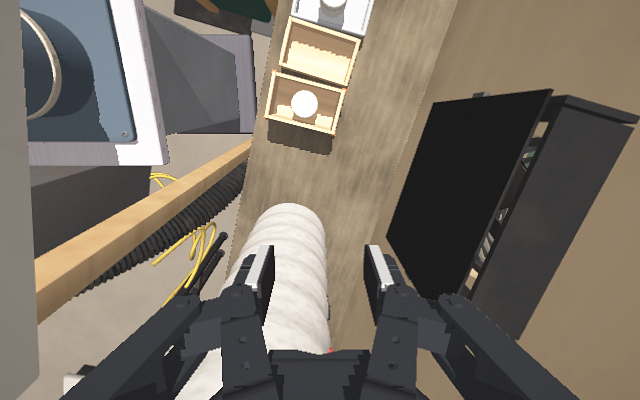

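w3 shows one canister upright in the tall box at (304,103) and the other in the tray at (333,3), with the gripper clear of both. I'm handing the job in.

```bash
python3 -c "
from bench import ticket
print(ticket.close_job())"
```

```text
the job is handed in; nothing more can be done
None
```

The empty canister (about 0.13 kg as felt) stands in the metal tray and the full one (about 0.77 kg) in the tall box, both upright; the bystanders were never approached, and I handed the job in at about 24 s.

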